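Roll the refill crate into the bay and snap the cap onto the open bottle

TASK

First roll the grey crate with the two detergent refill bottles along the roller track, all the way into the bay until it stands against the end stop. Then take the loose ribbed cap from the counter and press it onto the spout of the open bottle until it clicks, and keep pressing after the click until its skirt sits fully home on the bottle's collar. Finish while still holding the cap firmly pressed down, without letting go, and leave everything else on the counter where it is.

Things in the scene. Friction and masses are not known exactly. Their poses are not given: they have to be found in the camera images.
- track: Fixed roller track on the counter, 98 mm wide (feet 154), running along its own y: nine free steel rollers (tops 60 mm up) from y = -480 to -130 mm between aluminium side channels 74 mm high, then a solid steel bay deck (59 mm up) from -125 to the end stop, whose rubber buffers face -y at +110.5 mm. The crate travels towards +y. Origin: on the counter under the middle of the bay
- bay_home (a point): Point on the bay deck, 59 mm above the counter, axes as the track's: where the crate's origin lies when the crate stands against the end stop. The channels are 88 mm apart inside, 80 mm in the bay; the end stop plate is 116 mm high and the track ends 145 mm beyond this point in y
- crate: Loose grey crate on the rollers: 77 mm wide (x), 221 mm long (y, along the track), 70 mm high, 5 mm walls, three square pockets in a row (y = -72, 0, +72 mm). The -y pocket, at the trailing end where one pushes, is empty; the two others hold the bottles, either way round. Origin: centre of its underside. About 1 kg in all; rolls with under 1 N, slides on the bay deck with 4 to 7 N
- bottle: The open bottle: white plastic, 64 mm across, standing in a crate pocket, 148 mm high in all with its bare spout. Origin: centre of its underside, 5 mm above the crate's underside; z up
- collar (a point): Centre of the open bottle's flat collar (48 mm across), 120 mm above its underside: the cap's skirt sits on this level when fully home. From it rises the spout, 21 mm across, with a round snap bead 32 mm across 12 mm above the collar, cone-shaped on top
- spout_tip (a point): Tip of the open spout, tapered to 17 mm, 28 mm above the collar. A cap pushed straight down over it meets the bead with its mouth about 13 mm above the collar; resistance grows to about 7 to 10 N with the mouth about 8 mm up, then drops at once (the click) and the cap runs almost freely down to the collar, where it stops hard
- capped_bottle: The other bottle in the crate, the same bottle with a cap already on (160 mm high): leave it in its pocket
- cap: The loose cap: grey ribbed plastic, round, 44 mm outside, 40 mm high, flat closed top, standing mouth down on the counter. Origin: centre of the mouth (lower edge of the skirt), z up. Bore 37 mm, 31 mm deep, with four sprung tabs 6 mm above the mouth that reach in to 26 mm across. 32 g
- dosing_cup: Loose round dosing cup, mouth up, 62 mm across the mouth, 30 mm high; a bystander on the counter near the cap (the two may have changed places). Origin: centre of its underside
- measuring_jug: Bystander: light plastic mug, 84 mm across, 95 mm high, on the counter left of the track. Origin: centre of its underside
- spray_can: Bystander: aluminium can, 54 mm across, 170 mm high, beyond the bay. Origin: centre of its underside
- soap_carton: Bystander: cardboard carton 55 x 95 x 35 mm, lying beyond the track. Origin: centre of its underside
- scrub_brush: Bystander: wooden scrubbing brush 140 x 44 x 40 mm, bristles down, beyond the track
- stain_jar: Bystander: white jar with grey lid, 68 mm across, 85 mm high, on the counter right of the cap. Origin: centre of its underside
- screwdriver: Bystander: screwdriver lying on the counter at the left
Mind the look-alikes: they are no part of the job. What is shaped like the cap but purple or turquoise is not meant.

How it is judged:
On the way, in this order (a step that is already met when the one before it is completed fails the run):
1. the crate stands in the bay against the end stop, both bottles upright in it (y of crate in the frame of bay_home above -0.008 m and z of crate in the frame of bay_home below 0.006 m and linear speed of crate below 0.02 m/s and angle between each of bottle, capped_bottle's own z axis and vertical below 0.1 rad), for 0.2 s.
2. the cap has clicked past the bead and sits on the collar (z of cap in the frame of collar below 0.003 m and horizontal distance between cap and collar below 0.004 m and angle between cap's own z axis and vertical below 0.1 rad), for 0.2 s.
At the end, for the whole second after the job is handed in: Crate on the bay deck within 10 mm of the end stop, both bottles upright in it; cap straight on the open bottle, within 3 mm of the collar and 4 mm of centre, the fingers still on it and pressing it onto the bottle with over 3 N, at rest (y of crate in the frame of bay_home above -0.01 m and z of crate in the frame of bay_home below 0.006 m and angle between crate's own z axis and vertical below 0.06 rad and angle between each of bottle, capped_bottle's own z axis and vertical below 0.08 rad and z of each of bottle, capped_bottle in the frame of crate below 0.01 m and z of cap in the frame of collar between -0.004 and 0.003 m and horizontal distance between cap and collar below 0.004 m and angle between the z axis of cap and the z axis of bottle, either way round below 0.08 rad and contact force between cap and bottle above 3 N and contact force between the fingers and cap above 3 N and linear speed of cap below 0.02 m/s); the arm keeps its last pose, push and grip.
It fails at once if a bystander on the counter was moved more than 30 mm (distance of any of dosing_cup, measuring_jug, spray_can, soap_carton, scrub_brush, stain_jar, screwdriver from where it was at the start of the episode above 0.03 m).
It fails at once if the crate or a bottle tipped over or was lifted out (angle between any of crate, bottle, capped_bottle's own z axis and vertical above 0.35 rad or z of any of bottle, capped_bottle in the frame of crate above 0.05 m).
It also fails if it takes over 66 s, if anything falls off the work surface, if the arm or the gripper's body presses on something with over 40 N, if the wrist force passes 120 N, or if a joint passes its speed limit or range.

ROBOT

A 7-joint arm with a two-finger parallel gripper is mounted at the origin on the work surface. World frame = base frame: x ahead of the robot, y to its left, z up, the work surface at z = 0. Lengths are in m, angles in rad, forces in N, time in s.
With the tool pointing down it reaches from about 0.425 to 0.95 m from the base axis. Payload 4.7 kg.
Tool frame: the origin (TCP) lies at the very end of the fingers, on their centre line; the grasp point (between the pads) lies 19 mm behind it; z points along the fingers, y is the direction in which the jaws open and shut (so a half turn about z gives the same grasp; the last joint's range is limited). The gripper opens to 87 mm and grips with 3 to 60 N. Pads are 19 mm wide; open, the fingers measure 117 mm over their backs; the gripper's body (75 mm by 190 mm) begins 51 mm behind the grasp point.
Start: joints at [-1.298, 0.469, -0.049, 1.532, 0.024, 1.141, -0.082], TCP at [0.201, 0.645, 0.223] pointing down, gripper open.
Joint ranges: [-2.59, 2.59], [-0.33, 1.99], [-1.39, 1.29], [0.1, 2.45], [-1.04, 4.18], [0.21, 1.99], [-2.66, 2.66]. Speed limits (rad/s): [2.57, 2.57, 3.14, 3.14, 3.14, 3.14, 3.14].

INTERFACE

Orientations are given as a rotation vector (axis times angle).
In Python, from plant import r gives the robot as it stands.
- The arm moves only by the shell command python3 -m handwheel 'ROWS' [FORCE]. ROWS is a JSON object of lists of equal length, an entry for each row: "slide": the shift along the tool's x, y, z in m, a list of three; "twist": the turn, a rotation vector about the tool's x, y, z in rad, a list of three; "hand": the opening, from 0 (shut) to 1 (fully open). In form: {"slide": [[tx, ty, tz], ...], "twist": [[ax, ay, az], ...], "hand": [hand, ...]}. A call has 1 to 5 rows; each row shifts and turns the commanded pose from where the row before left it, along the tool's axes as they then stand; what a row does not reach is not made up. A row lasts 1/10 s, in which the tool goes at most 50 mm and 8.59 degrees, less where a joint would pass 70% of its speed; a pose out of reach is approached as far as the arm can. A call is refused whole if a number of a shift passes 0.05 or a number of a turn 0.15, either way. A call with a gripper value outside its range is refused whole. The fingers move at their own pace and stop on an object; FORCE is the grip in N (left out, the last holds). Time passes only in rows, so rows that do not move let the fingers close. It gives the time, the measured TCP pose, the force and the opening at its end, in the units of the state.
- r.get_state(): the state, without advancing time (a new reading comes with each control period).
- r.snapshot(name): name is "side" or "top" or "wrist"; returns a dict with "image" (420x560x3 uint8, red, green, blue), "depth" (420x560 float32, m along the optical axis (not along the pixel's ray), 0 where there is no reading), "intrinsics" (3x3 intrinsics, pixels), "k1" (the pictures are not rectified: a ray, as slopes to the right and down, at radius r is drawn at 1 + k1 r^2 times it, then the intrinsics apply), "R" (3x3) and "t" (3): a world point X has camera coordinates R X + t; the wrist camera has in their place "hand_eye" (4x4, takes a point from camera to tool coordinates, whose origin is the TCP and whose axes are the flange's). Camera axes: x right, y down, z forward; pixel columns grow to the right and rows downward; lengths in m; the calibration is good to about 2 mm. A picture is of the moment at which its call begins: read the wrist's pose just before it.
- r.close_job(): hands the job in, once; it reports no verdict.
Trained networks look in the newest picture that a camera, given by its name, has taken for a name from the list of things; names that differ only in an ending like _2 or _b are one class to them, and where a whole thing is asked for, a point or a joint stands for the part that bears it (a point fixed in the world has none). Each returns a list of dicts, best first, with "confidence" (0 to 1); they miss things now and then, are a little off and sometimes report something else, mostly with a low value. They report only what shows in the picture. A call takes as long as a camera call. They do not tell look-alikes from the thing itself.
- r.spot_in(target, camera): "bbox" ([centre column, centre row, width, height] in pixels, round what is visible of it).
- r.outline_of(target, camera): "mask" (420x560 bool, what is visible of it) and "bbox" ([centre column, centre row, width, height] in pixels, round what is visible of it).
The state is a dict: "time": time; "joint_positions": joint angles; "dq": joint speeds; "effort": joint torques, N m; "tcp_pos": TCP position; "tool_rot": TCP orientation; "contact_force": force on the tool from outside, world axes, zero at the start; "ft_torque": the same for the moment, N m; "finger_gap": finger opening in m.
Only numpy, scipy, OpenCV 4.12 (cv2) and the standard library are available. Lean on these libraries where they do the work, as an engineer would, in place of code of your own. Each camera call takes 0.05 s, during which the arm holds its last target. There are 200 camera calls.

## Working session

There is one attempt and no reset: what is moved stays moved. The work goes in short steps, Python scripts to look and compute and a shell command to move; the robot and the scene stay as the last step left them, time stands still between calls to the robot, and variables do not carry over. Pictures are saved under pics/ and viewed, about 8 in all and at most 12, crops included, and the job is handed in when it is done.

```bash
mkdir -p pics; ls
cat > h.py <<'E'
import numpy as np, cv2
from plant import r
from scipy.spatial.transform import Rotation as Ro
def snap(n):
    s=r.get_state(); d=r.snapshot(n)
    if n=="wrist":
        H=np.array(d["hand_eye"]); T=np.eye(4); T[:3,:3]=Ro.from_rotvec(s["tool_rot"]).as_matrix(); T[:3,3]=s["tcp_pos"]
        M=T@H
    else:
        M=np.eye(4); R=np.array(d["R"]); M[:3,:3]=R.T; M[:3,3]=-R.T@np.array(d["t"])
    d["M"]=M; return d
def rays(d,uv):
    uv=np.asarray(uv,float).reshape(-1,1,2)
    return cv2.undistortPoints(uv,np.array(d["intrinsics"],float),np.array([d["k1"],0,0,0],float)).reshape(-1,2)
def cloud(d):
    h,w=d["depth"].shape; u,v=np.meshgrid(np.arange(w),np.arange(h))
    n=rays(d,np.stack([u.ravel(),v.ravel()],1)); z=d["depth"].reshape(-1,1)
    P=np.hstack([n*z,z])@d["M"][:3,:3].T+d["M"][:3,3]
    P[z[:,0]<=0]=np.nan
    return P.reshape(h,w,3)
def atz(d,uv,z):
    n=rays(d,uv); D=np.hstack([n,np.ones((len(n),1))])@d["M"][:3,:3].T; o=d["M"][:3,3]
    return o+D*((z-o[2])/D[:,2:])
def save(d,n): cv2.imwrite(f"pics/{n}.png",cv2.cvtColor(d["image"],cv2.COLOR_RGB2BGR))
E
cat > a.py <<'E'
from h import *
np.set_printoptions(precision=4,suppress=True)
s=r.get_state(); print(s["time"],s["tcp_pos"],s["tool_rot"],s["finger_gap"])
ims=[]
for n in ["top","side"]:
    d=snap(n); save(d,n+"0"); C=cloud(d)
    print(n,d["M"][:3,3])
    for t in ["track","crate","bottle","capped_bottle","cap","dosing_cup","measuring_jug","spray_can","stain_jar","soap_carton","scrub_brush","screwdriver"]:
        for o in r.outline_of(t,n)[:3]:
            m=o["mask"]; p=C[m]; p=p[~np.isnan(p[:,0])]
            if len(p): print(t,round(o["confidence"],2),np.round(o["bbox"]),np.median(p,0),"zmax",np.percentile(p[:,2],97), d["image"][m].mean(0).round())
E
python3 a.py
```

```text
pics
0.0 [0.2005 0.6439 0.2215] [-0.4722 -3.1057  0.0029] 0.08738359993181122
top [0.3644 0.024  1.5248]
track 0.81 [281. 187. 232.  54.] [0.6124 0.0776 0.0579] zmax 0.09494011750149202 [88. 89. 93.]
track 0.57 [341. 138.  49.  22.] [ 0.7599 -0.1782  0.0397] zmax 0.046032185408945596 [85. 60. 38.]
crate 0.8 [311. 174.  81.  34.] [ 0.62   -0.1397  0.0964] zmax 0.1339852312586821 [83. 79. 72.]
crate 0.17 [162. 254.  40.  35.] [0.4229 0.344  0.0259] zmax 0.09788913478432726 [108. 109. 108.]
bottle 0.85 [286. 174.  26.  29.] [ 0.6183 -0.0148  0.1812] zmax 0.21431766996801072 [106. 102.  97.]
capped_bottle 0.88 [312. 173.  26.  24.] [ 0.615  -0.0832  0.1855] zmax 0.22838951994500378 [94. 90. 81.]
capped_bottle 0.31 [311. 177.  79.  31.] [ 0.6199 -0.139   0.0962] zmax 0.13486739943783058 [83. 79. 72.]
cap 0.71 [361. 246.  20.  20.] [ 0.4404 -0.2347  0.0398] zmax 0.04619231221703623 [106. 102.  94.]
cap 0.71 [385. 232.  22.  16.] [ 0.4885 -0.3072  0.0393] zmax 0.045810474145942505 [ 34. 115. 103.]
cap 0.53 [332. 256.  17.  12.] [ 0.4156 -0.1452  0.0389] zmax 0.04577535564051764 [112.  65. 1
[... 2173 characters left out ...]
0.58 [250. 266.  22.  19.] [0.4305 0.0011 0.0161] zmax 0.03152831025605771 [52. 50. 46.]
spray_can 0.61 [195. 177.  18.  51.] [0.5206 0.3952 0.1001] zmax 0.1695702576266046 [69. 67. 60.]
stain_jar 0.86 [362. 351.  33.  47.] [ 0.4053 -0.4357  0.0615] zmax 0.08664285151288012 [82. 78. 70.]
stain_jar 0.4 [321. 235.  76.  56.] [ 0.5899 -0.1353  0.1033] zmax 0.1303755581212759 [36. 34. 31.]
soap_carton 0.5 [335. 212.   6.   8.] [ 0.7933 -0.0127  0.0334] zmax 0.03568663653634122 [92. 77. 57.]
scrub_brush 0.64 [374. 245.  36.  35.] [ 0.7491 -0.1938  0.0385] zmax 0.04299151845604764 [79. 60. 43.]
screwdriver 0.63 [151. 217.  10.  23.] [0.3269 0.3887 0.0206] zmax 0.027575083123446354 [117.  38.  36.]
```

```bash
python3 - <<'E'
import cv2
a=cv2.imread("pics/top0.png")[100:310,100:480]; cv2.imwrite("pics/v1.png",cv2.resize(a,None,fx=2.1,fy=2.1,interpolation=cv2.INTER_CUBIC))
E
cat > b.py <<'E'
from h import *
np.set_printoptions(precision=4,suppress=True)
d=snap("top"); C=cloud(d)
# track channel edges: points z in 0.068..0.08 in track region
P=C.reshape(-1,3); P=P[~np.isnan(P[:,0])]
for lo,hi in [(.066,.08),(.125,.14),(.108,.124)]:
    q=P[(P[:,2]>lo)&(P[:,2]<hi)&(P[:,0]>.5)&(P[:,0]<.75)&(P[:,1]<.33)&(P[:,1]>-.5)]
    print(lo,len(q),q.mean(0) if len(q) else "", np.percentile(q[:,0],[1,50,99]),np.percentile(q[:,1],[1,50,99]))
    if len(q)>20:
        print(cv2.minAreaRect(q[:,:2].astype(np.float32)))
        for y0 in np.arange(-.46,.3,.06):
            w=q[(q[:,1]>y0)&(q[:,1]<y0+.06)]
            if len(w)>3: print("  y",y0,len(w),w[:,0].min(),w[:,0].max(),w[:,2].mean())
E
python3 b.py
```

```text
0.066 1409 [ 0.6231 -0.0132  0.0726] [0.5732 0.6107 0.7302] [-0.4799 -0.0015  0.3029]
((0.6336399912834167, -0.0901772677898407), (0.1635536253452301, 0.8257277607917786), 4.963961124420166)
  y -0.34 86 0.5722146533408061 0.671007428476646 0.0735933651842184
  y -0.28 105 0.572659786656688 0.6732828121035563 0.07272651880987933
  y -0.22000000000000003 190 0.5739089931198538 0.6737241926303454 0.07105147497862781
  y -0.16000000000000003 172 0.5751154548818043 0.6595082730806789 0.07048709475285957
  y -0.10000000000000003 85 0.5766830044191518 0.6609241575556785 0.07170200566160544
  y -0.040000000000000036 77 0.577940122384904 0.6627017432728369 0.07312062373845567
  y 0.019999999999999962 116 0.5785509997284703 0.6790981117280963 0.0727589630111592
  y 0.08000000000000002 152 0.5809872235004623 0.6795169144598818 0.0737402577637639
  y 0.13999999999999996 158 0.58139517612327 0.6793456560605522 0.0735254530383868
  y 0.1999999999999999 147 0.5826426213343577 0.6826278563990067 0.07362941787554124
  y 0.25999999999999995 96 0.5843968986523321 0.6825574465046135 0.07371745799641378
[... 537 characters left out ...]
6
  y 0.019999999999999962 27 0.5886301353377289 0.6657774777131824 0.13095444090806782
0.108 402 [0.6338 0.0187 0.1148] [0.5852 0.6286 0.7454] [-0.4929 -0.0498  0.2894]
((0.6474635004997253, -0.1048770546913147), (0.13816674053668976, 0.797626793384552), 5.070347785949707)
  y -0.22000000000000003 47 0.5852042705199555 0.6648455956731556 0.1161045544678031
  y -0.16000000000000003 66 0.5858732768116447 0.6603701974022986 0.1126750396116021
  y -0.10000000000000003 66 0.5862214277789073 0.6618759387163509 0.11352004499391795
  y -0.040000000000000036 41 0.587219004852064 0.662600013591863 0.1149627941167916
  y 0.25999999999999995 151 0.5843384021917355 0.6820552589719311 0.11553980455219177
```

View pics/v1.png

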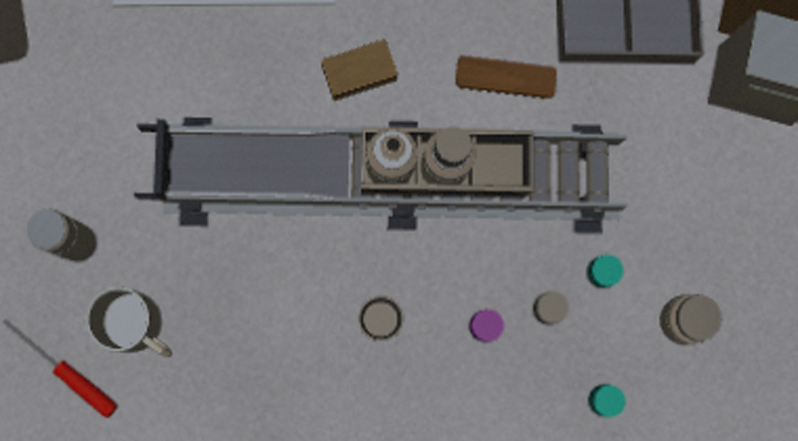

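The overview shows the open bottle in the leading pocket at about (390,148) in this crop. The crate is at mid-track, and the end stop is at the left (+y) at about (160,160). The grey cap is at (550,308), between the purple one and the two turquoise ones. Next I work out the track axis, the crate ends and the tool axes.

Run:
```python
from h import *
np.set_printoptions(precision=4,suppress=True)
s=r.get_state(); print("tool axes (cols)\n",Ro.from_rotvec(s["tool_rot"]).as_matrix())
d=snap("top"); C=cloud(d); P=C.reshape(-1,3); P=P[~np.isnan(P[:,0])]
def box(zlo,zhi,x,y): return P[(P[:,2]>zlo)&(P[:,2]<zhi)&(P[:,0]>x[0])&(P[:,0]<x[1])&(P[:,1]>y[0])&(P[:,1]<y[1])]
q=box(.122,.14,(.57,.68),(-.25,.06)); print("crate rim",q.min(0),q.max(0),cv2.minAreaRect(q[:,:2].astype(np.float32)))
q=box(.066,.08,(.566,.69),(-.42,.34)); print("chan",q.min(0),q.max(0),cv2.minAreaRect(q[:,:2].astype(np.float32)))
q=box(.09,.125,(.566,.69),(.2,.34)); print("stop",q.min(0),q.max(0))
q=box(.030,.048,(.40,.47),(-.27,-.20)); print("cap top",q.min(0),q.max(0),q.mean(0),len(q))
q=box(.20,.24,(.57,.68),(-.13,.03)); 
for y in [(-.13,-.055),(-.055,.03)]:
    w=q[(q[:,1]>y[0])&(q[:,1]<y[1])]; print("bottle tops",w.min(0),w.max(0),w.mean(0))
```

```text
tool axes (cols)
 [[-0.9548  0.2973 -0.    ]
 [ 0.2973  0.9548  0.0001]
 [ 0.      0.0001 -1.    ]]
crate rim [ 0.5838 -0.1994  0.122 ] [0.6675 0.0208 0.1399] ((0.6265336275100708, -0.08888693898916245), (0.22058576345443726, 0.0819341391324997), 88.90373229980469)
chan [ 0.5723 -0.3373  0.066 ] [0.6833 0.3214 0.08  ] ((0.6278020143508911, -0.0070251524448394775), (0.6587316989898682, 0.10072576254606247), 88.88218688964844)
stop [0.5841 0.2724 0.0901] [0.6822 0.3113 0.1216]
cap top [ 0.4206 -0.2565  0.0303] [ 0.4605 -0.2163  0.0476] [ 0.4404 -0.2363  0.0398] 167
bottle tops [ 0.6047 -0.111   0.2007] [ 0.6477 -0.0675  0.2328] [ 0.6242 -0.0882  0.2236]
bottle tops [ 0.6134 -0.0302  0.2001] [ 0.6403 -0.0022  0.2197] [ 0.6261 -0.0165  0.2093]
```

```bash
python3 -m handwheel '{"slide":[[0,0,-0.02],[0,0,-0.02],[0,0,-0.02],[0,0,-0.02],[0,0,0]],"twist":[[0,0,0.143],[0,0,0.143],[0,0,0.143],[0,0,0.143],[0,0,0.143]],"hand":[0,0,0,0,0]}' 20
python3 -m handwheel '{"slide":[[0,0,0],[0,0,0],[0,0,0],[0,0,0],[0,0.05,0]],"twist":[[0,0,0.143],[0,0,0.143],[0,0,0.143],[0,0,0.143],[0,0,0]],"hand":[0,0,0,0,0]}'
python3 -m handwheel '{"slide":[[0,0.04,0],[0,0.04,0],[0,0.04,0],[0,0.04,0],[0,0.04,0]],"twist":[[0,0,0],[0,0,0],[0,0,0],[0,0,0],[0,0,0]],"hand":[0,0,0,0,0]}'
python3 -m handwheel '{"slide":[[-0.04,0.01,0],[-0.04,0.01,0],[-0.04,0.01,0],[-0.04,0.01,0],[-0.04,0.01,0]],"twist":[[0,0,0],[0,0,0],[0,0,0],[0,0,0],[0,0,0]],"hand":[0,0,0,0,0]}'
python3 -m handwheel '{"slide":[[-0.04,0.01,0],[-0.04,0.01,0],[-0.04,0.01,0],[-0.04,0.01,0],[-0.04,0.01,0]],"twist":[[0,0,0],[0,0,0],[0,0,0],[0,0,0],[0,0,0]],"hand":[0,0,0,0,0]}'
python3 -m handwheel '{"slide":[[-0.04,0.01,0],[-0.04,0.01,0],[-0.04,0.01,0],[-0.04,0.01,0],[-0.04,0.01,0]],"twist":[[0,0,0],[0,0,0],[0,0,0],[0,0,0],[0,0,0]],"hand":[0,0,0,0,0]}'
```

```text
time: 1.9
tcp_pos: [0.201, 0.646, 0.3063]
tool_rot: [-1.536, -2.738, -0.01]
contact_force: [-0.1, -0.1, -0.1]
finger_gap: 0.055
time: 2.4
tcp_pos: [0.2408, 0.6469, 0.3027]
tool_rot: [-2.224, -2.211, 0.005]
contact_force: [1.1, 1.2, 1.1]
finger_gap: 0.0148
time: 2.9
tcp_pos: [0.4519, 0.6399, 0.3026]
tool_rot: [-2.241, -2.202, -0.0]
contact_force: [0.2, -0.5, 0.0]
finger_gap: 0.0003
time: 3.4
tcp_pos: [0.4972, 0.4375, 0.3026]
tool_rot: [-2.241, -2.201, -0.0]
contact_force: [0.5, -0.4, 1.2]
finger_gap: 0.0007
time: 3.9
tcp_pos: [0.5435, 0.2367, 0.3028]
tool_rot: [-2.241, -2.202, -0.001]
contact_force: [-0.6, 0.9, 0.3]
finger_gap: 0.0005
time: 4.4
tcp_pos: [0.5899, 0.0359, 0.3028]
tool_rot: [2.241, 2.202, 0.001]
contact_force: [0.1, -0.1, 0.4]
finger_gap: 0.0007
```

```bash
python3 -m handwheel '{"slide":[[-0.05,0.01,0],[-0.05,0.01,0],[-0.05,0.01,0],[-0.05,0.008,0],[-0.05,0,0]],"twist":[[0,0,0],[0,0,0],[0,0,0],[0,0,0],[0,0,0]],"hand":[0,0,0,0,0]}'
python3 -m handwheel '{"slide":[[-0.04,0,0],[0,0,0.04],[0,0,0.05],[0,0,0.05],[0,0,0.04]],"twist":[[0,0,0],[0,0,0],[0,0,0],[0,0,0],[0,0,0]],"hand":[0,0,0,0,0]}'
python3 -m handwheel '{"slide":[[0,0,0.025],[0,0,0]],"twist":[[0,0,0],[0,0,0]],"hand":[0,0]}'
python3 - <<'E'
from h import *
d=snap("side"); save(d,"s1"); a=cv2.imread("pics/s1.png")[120:340,180:460]; cv2.imwrite("pics/v2.png",cv2.resize(a,None,fx=2.5,fy=2.5))
E
```

```text
time: 4.9
tcp_pos: [0.6234, -0.211, 0.3024]
tool_rot: [2.24, 2.203, 0.001]
contact_force: [0.7, 0.4, -0.1]
finger_gap: 0.0003
time: 5.4
tcp_pos: [0.621, -0.2489, 0.1197]
tool_rot: [-2.24, -2.2, 0.001]
contact_force: [0.4, 0.9, 0.4]
finger_gap: 0.0004
time: 5.6
tcp_pos: [0.6193, -0.248, 0.0932]
tool_rot: [-2.236, -2.196, 0.006]
contact_force: [-0.2, 0.3, -0.5]
finger_gap: 0.0007
```

View pics/v2.png

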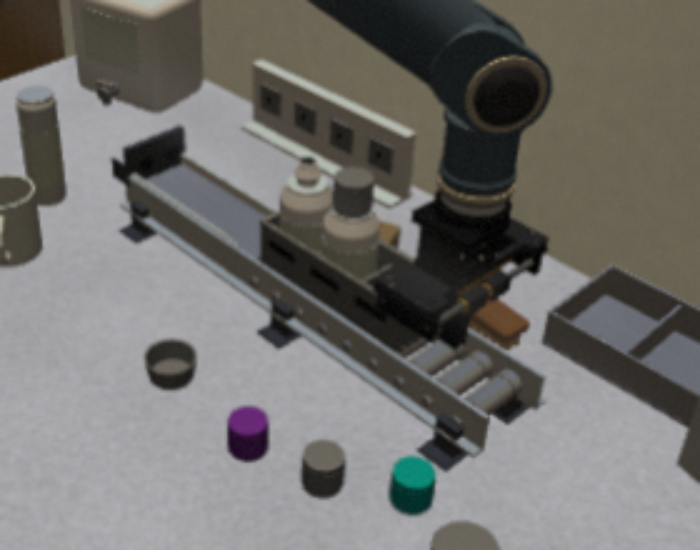

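The gripper stands behind the crate's trailing wall, between the channels. I start pushing along tool x.

```bash
Z='"twist":[[0,0,0],[0,0,0],[0,0,0],[0,0,0],[0,0,0]],"hand":[0,0,0,0,0]'
python3 -m handwheel '{"slide":[[0.006,0.004,0],[0.006,0,0],[0.006,0,0],[0.006,0,0],[0.006,0,0]],"twist":[[0,0,0],[0,0,0],[0,0,0],[0,0,0],[0,0,0]],"hand":[0,0,0,0,0]}'
python3 -m handwheel '{"slide":[[0.005,0,0],[0.005,0,0],[0.005,0,0],[0.007,0,0],[0.008,0,0]],"twist":[[0,0,0],[0,0,0],[0,0,0],[0,0,0],[0,0,0]],"hand":[0,0,0,0,0]}'
python3 -m handwheel '{"slide":[[0.01,0,0],[0.01,0,0],[0.01,0,0],[0.01,0,0],[0.01,0,0]],"twist":[[0,0,0],[0,0,0],[0,0,0],[0,0,0],[0,0,0]],"hand":[0,0,0,0,0]}'
python3 -m handwheel '{"slide":[[0.01,0,0],[0.01,0,0],[0.01,0,0],[0.01,0,0],[0.01,0,0]],"twist":[[0,0,0],[0,0,0],[0,0,0],[0,0,0],[0,0,0]],"hand":[0,0,0,0,0]}'
```

```text
time: 6.15
tcp_pos: [0.6267, -0.2189, 0.0981]
tool_rot: [2.24, 2.202, 0.001]
contact_force: [-0.5, 0.1, 0.4]
finger_gap: 0.0004
time: 6.65
tcp_pos: [0.627, -0.1898, 0.0976]
tool_rot: [2.242, 2.2, -0.0]
contact_force: [0.6, -0.8, -0.1]
finger_gap: 0.0003
time: 7.15
tcp_pos: [0.6279, -0.1385, 0.0975]
tool_rot: [-2.241, -2.202, -0.0]
contact_force: [-0.2, -0.1, -0.2]
finger_gap: 0.0007
time: 7.65
tcp_pos: [0.6283, -0.0902, 0.0972]
tool_rot: [2.242, 2.2, -0.002]
contact_force: [-0.0, -3.1, -1.6]
finger_gap: 0.0006
```

```bash
python3 -m handwheel '{"slide":[[0.01,0,0],[0.01,0,0],[0.01,0,0],[0.01,0,0],[0.01,0,0]],"twist":[[0,0,0],[0,0,0],[0,0,0],[0,0,0],[0,0,0]],"hand":[0,0,0,0,0]}'
python3 -m handwheel '{"slide":[[0.01,0,0],[0.01,0,0],[0.01,0,0],[0.01,0,0],[0.01,0,0]],"twist":[[0,0,0],[0,0,0],[0,0,0],[0,0,0],[0,0,0]],"hand":[0,0,0,0,0]}'
python3 -m handwheel '{"slide":[[0.005,0,0],[0.005,0,0],[0.005,0,0],[0.005,0,0],[0.005,0,0]],"twist":[[0,0,0],[0,0,0],[0,0,0],[0,0,0],[0,0,0]],"hand":[0,0,0,0,0]}'
```

```text
time: 8.15
tcp_pos: [0.6295, -0.0389, 0.0974]
tool_rot: [-2.241, -2.201, 0.0]
contact_force: [-0.7, -3.5, -2.5]
finger_gap: 0.0002
time: 8.65
tcp_pos: [0.6305, 0.0111, 0.0975]
tool_rot: [-2.241, -2.201, 0.0]
contact_force: [-0.4, -3.7, -3.1]
finger_gap: 0.0005
time: 9.15
tcp_pos: [0.631, 0.0352, 0.0976]
tool_rot: [2.242, 2.201, -0.0]
contact_force: [0.5, -4.2, -1.9]
finger_gap: 0.0005
```

Run:
```python
from h import *
np.set_printoptions(precision=4,suppress=True)
d=snap("side"); save(d,"s2"); a=cv2.imread("pics/s2.png")[120:340,180:460]; cv2.imwrite("pics/v3.png",cv2.resize(a,None,fx=2.5,fy=2.5))
```

```text
(no output)
```

View pics/v3.png

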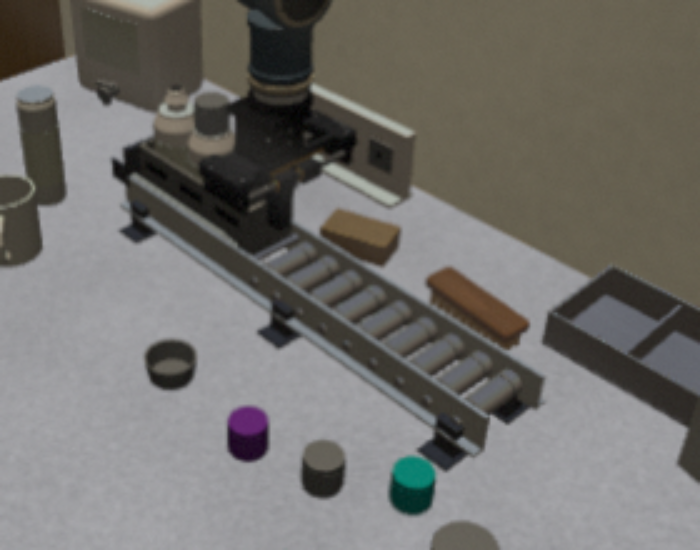

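The crate is nearly at the end stop, at about (150,160) in the crop, with both bottles upright. I keep pushing slowly until the force rises.

```bash
python3 -m handwheel '{"slide":[[0.003,0,0],[0.003,0,0],[0.003,0,0],[0.003,0,0],[0.003,0,0]],"twist":[[0,0,0],[0,0,0],[0,0,0],[0,0,0],[0,0,0]],"hand":[0,0,0,0,0]}'
python3 -m handwheel '{"slide":[[0.002,0,0],[0.002,0,0],[0.002,0,0],[0.002,0,0]],"twist":[[0,0,0],[0,0,0],[0,0,0],[0,0,0]],"hand":[0,0,0,0]}'
```

```text
time: 9.7
tcp_pos: [0.6308, 0.0426, 0.0977]
tool_rot: [2.241, 2.193, -0.011]
contact_force: [-1.7, -18.9, -0.1]
finger_gap: 0.0001
time: 10.1
tcp_pos: [0.6305, 0.0426, 0.098]
tool_rot: [2.243, 2.183, -0.021]
contact_force: [-3.4, -30.2, 0.8]
finger_gap: 0.0005
```

```bash
python3 -m handwheel '{"slide":[[-0.005,0,0],[-0.02,0,0],[-0.03,0,0],[-0.03,0,-0.03],[-0.05,-0.01,-0.05]],"twist":[[0,0,0],[0,0,0],[0,0,0],[0,0,0],[0,0,0]],"hand":[0,0,0,0.3,0.6]}'
python3 -m handwheel '{"slide":[[-0.05,-0.04,-0.03],[-0.05,-0.04,0],[-0.05,-0.04,0],[-0.04,-0.03,0],[0,-0.02,0]],"twist":[[0,0,0],[0,0,0],[0,0,0],[0,0,0],[0,0,0]],"hand":[0.75,0.75,0.75,0.75,0.75]}'
cat > c.py <<'E'
from h import *
np.set_printoptions(precision=4,suppress=True)
d=snap("top"); C=cloud(d); P=C.reshape(-1,3); P=P[~np.isnan(P[:,0])]; save(d,"t2")
def box(zlo,zhi,x,y): return P[(P[:,2]>zlo)&(P[:,2]<zhi)&(P[:,0]>x[0])&(P[:,0]<x[1])&(P[:,1]>y[0])&(P[:,1]<y[1])]
q=box(.118,.14,(.57,.69),(-.0,.29)); print("crate rim",q.min(0),q.max(0),cv2.minAreaRect(q[:,:2].astype(np.float32)))
for y in [(.11,.20),(.20,.29)]:
    w=box(.195,.24,(.57,.69),y); print("tops",w.min(0),w.max(0),w.mean(0),(w.min(0)+w.max(0))/2)
a=cv2.imread("pics/t2.png")[140:225,140:340]; cv2.imwrite("pics/v4.png",cv2.resize(a,None,fx=4,fy=4,interpolation=cv2.INTER_CUBIC))
print(r.get_state()["tcp_pos"])
w=snap("wrist"); save(w,"w1"); C=cloud(w)
for o in r.outline_of("cap","wrist")[:5]:
    m=o["mask"]; p=C[m]; p=p[~np.isnan(p[:,0])]
    print(round(o["confidence"],2),np.round(o["bbox"]), w["image"][m].mean(0).round(), np.median(p,0) if len(p) else "")
    t=p[np.abs(p[:,2]-.04)<.006] if len(p) else p
    if len(t)>10: print("  top circle",cv2.minEnclosingCircle(t[:,:2].astype(np.float32)),t.mean(0))
E
python3 c.py
```

```text
time: 10.6
tcp_pos: [0.6226, -0.059, 0.1623]
tool_rot: [-2.235, -2.203, -0.002]
contact_force: [1.2, -0.2, 0.2]
finger_gap: 0.0096
time: 11.1
tcp_pos: [0.4769, -0.217, 0.185]
tool_rot: [2.249, 2.19, 0.002]
contact_force: [0.2, 0.3, 0.1]
finger_gap: 0.0488
crate rim [0.5863 0.053  0.118 ] [0.6806 0.2895 0.14  ] ((0.6321264505386353, 0.17107617855072021), (0.2356843799352646, 0.09424514323472977), 89.3125228881836)
tops [0.6078 0.1424 0.1961] [0.6522 0.186  0.2322] [0.6282 0.163  0.2218] [0.63   0.1642 0.2142]
tops [0.6177 0.2214 0.1951] [0.6467 0.25   0.2181] [0.6306 0.2348 0.206 ] [0.6322 0.2357 0.2066]
[ 0.4742 -0.2143  0.1844]
0.87 [250. 214.  45.  52.] [142. 140. 134.] [ 0.4401 -0.2323  0.0407]
  top circle ((0.43860524892807007, -0.23636475205421448), 0.022409427911043167) [ 0.4388 -0.2355  0.0407]
0.74 [216. 123.  56.  54.] [161. 112. 171.] [ 0.4168 -0.147   0.0408]
  top circle ((0.41527116298675537, -0.14780163764953613), 0.022447681054472923) [ 0.4155 -0.1475  0.0408]
0.68 [299. 268.  42.  36.] [ 75. 127. 119.] [ 0.488  -0.2985  0.0378]
  top circle ((0.4876440167427063, -0.30844417214393616), 0.021355241537094116) [ 0.4883 -0.3023  0.0402]
0.44 [141. 259.  13.   4.] [73. 85. 85.] [ 0.3161 -0.2907  0.0055]
```

View pics/v4.png

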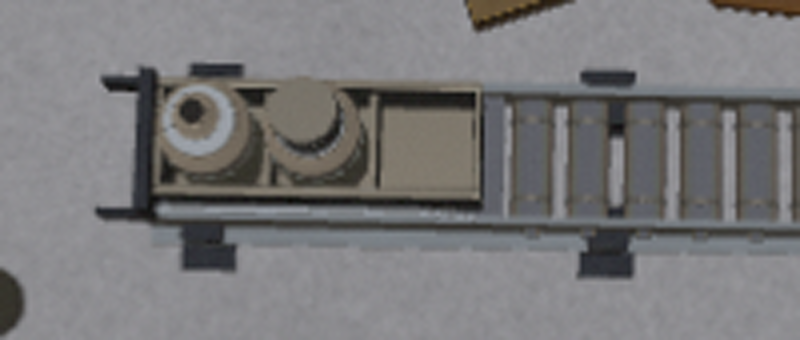

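The crate's front sits flush against the end stop plate (crop column 150), and both bottles are upright. Next I go over the cap.

```bash
python3 -m handwheel '{"slide":[[-0.011,-0.017,0.02],[-0.011,-0.018,0.02],[0,0,0.02],[0,0,0.02],[0,0,0]],"twist":[[0,0,0],[0,0,0],[0,0,0],[0,0,0],[0,0,0]],"hand":[0.75,0.75,0.75,0.75,0.75]}' 55
cat > w.py <<'E'
from h import *
import sys
np.set_printoptions(precision=4,suppress=True)
s=r.get_state(); print(s["tcp_pos"],s["tool_rot"],s["finger_gap"])
w=snap("wrist"); save(w,sys.argv[1]); C=cloud(w)
for o in r.outline_of("cap","wrist")[:4]:
    m=o["mask"]; p=C[m]; p=p[~np.isnan(p[:,0])]
    print(round(o["confidence"],2),np.round(o["bbox"]), w["image"][m].mean(0).round())
    t=p[np.abs(p[:,2]-.04)<.006] if len(p) else p
    if len(t)>10: print("  top circle",cv2.minEnclosingCircle(t[:,:2].astype(np.float32)),t.mean(0))
E
python3 w.py w2
```

```text
time: 11.75
tcp_pos: [0.4441, -0.2313, 0.1018]
tool_rot: [-2.235, -2.202, 0.001]
contact_force: [0.6, 0.3, 0.0]
finger_gap: 0.0657
[ 0.4441 -0.2313  0.1018] [-2.235  -2.2022  0.0011] 0.06567084510708175
0.81 [237.  98.  71.  72.] [157. 107. 166.]
  top circle ((0.4159573018550873, -0.14760510623455048), 0.02228117734193802) [ 0.4153 -0.1473  0.0408]
0.8 [277. 226.  64.  68.] [127. 125. 120.]
  top circle ((0.43860161304473877, -0.23645645380020142), 0.022338226437568665) [ 0.4385 -0.2353  0.0407]
0.63 [338. 309.  53.  78.] [ 70. 135. 125.]
  top circle ((0.4861336946487427, -0.31851351261138916), 0.020937912166118622) [ 0.4861 -0.3206  0.0408]
```

View pics/w2.png

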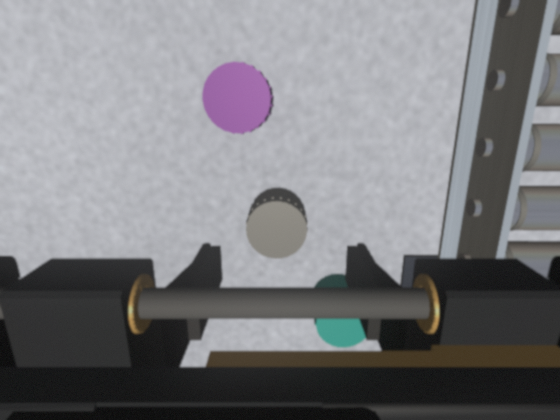

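The wrist view shows the grey cap at (277,228) between the fingers, with the purple and turquoise look-alikes clear of them.

```bash
python3 -m handwheel '{"slide":[[-0.005,-0.0055,0],[0,0,0.025],[0,0,0.025],[0,0,0.02],[0,0,0]],"twist":[[0,0,0],[0,0,0],[0,0,0],[0,0,0],[0,0,0]],"hand":[0.75,0.75,0.75,0.75,0.75]}'
python3 -m handwheel '{"slide":[[0,0,0.01],[0,0,0.008],[0,0,0]],"twist":[[0,0,0],[0,0,0],[0,0,0]],"hand":[0.75,0.75,0.75]}'
python3 -c "
from h import *
w=r.get_state();print(w['tcp_pos'],w['tool_rot'],w['contact_force'])"
```

```text
time: 12.35
tcp_pos: [0.4369, -0.2383, 0.0327]
tool_rot: [-2.239, -2.199, 0.002]
contact_force: [-0.6, -0.3, 0.0]
finger_gap: 0.0653
time: 12.65
tcp_pos: [0.4377, -0.2387, 0.0155]
tool_rot: [-2.241, -2.201, -0.0]
contact_force: [-0.3, -0.0, -0.3]
finger_gap: 0.0653
[ 0.43773985 -0.23865148  0.01550417] [-2.24088393e+00 -2.20112505e+00 -1.27015683e-04] [-0.30967267 -0.01298329 -0.33581246]
```

```bash
python3 -m handwheel '{"slide":[[0.002,0.001,0.005],[0,0,0],[0,0,0],[0,0,0],[0,0,0]],"twist":[[0,0,0],[0,0,0],[0,0,0],[0,0,0],[0,0,0]],"hand":[0.75,0.75,0.4,0.2,0.2]}' 55
python3 -m handwheel '{"slide":[[0,0,0],[0,0,0],[0,0,0],[0,0,0]],"twist":[[0,0,0],[0,0,0],[0,0,0],[0,0,0]],"hand":[0.2,0.2,0.2,0.2]}' 55
python3 -m handwheel '{"slide":[[0,0,-0.01],[0,0,-0.02],[0,0,-0.03],[0,0,-0.03],[0,0,-0.03]],"twist":[[0,0,0],[0,0,0],[0,0,0],[0,0,0],[0,0,0]],"hand":[0.2,0.2,0.2,0.2,0.2]}'
python3 w.py w3
```

```text
time: 13.15
tcp_pos: [0.439, -0.2369, 0.0109]
tool_rot: [2.241, 2.201, 0.0]
contact_force: [-0.4, -0.9, 0.4]
finger_gap: 0.0487
time: 13.55
tcp_pos: [0.4389, -0.2369, 0.0109]
tool_rot: [2.241, 2.201, 0.0]
contact_force: [-0.7, -0.8, 2.6]
finger_gap: 0.0435
time: 14.05
tcp_pos: [0.4384, -0.2368, 0.1322]
tool_rot: [-2.242, -2.201, 0.0]
contact_force: [1.3, 0.0, -0.4]
finger_gap: 0.0437
[ 0.4384 -0.2368  0.1322] [-2.2416 -2.2007  0.0003] 0.04372991140233506
0.94 [250.  91.  65.  65.] [175. 121. 185.]
  top circle ((0.4154270887374878, -0.1481851190328598), 0.02245848812162876) [ 0.4151 -0.1473  0.0407]
0.79 [284. 276.  94. 117.] [114. 112. 107.]
0.59 [354. 263.  10.  17.] [68. 82. 81.]
0.41 [151. 259.  20.   6.] [71. 84. 84.]
```

View pics/w3.png

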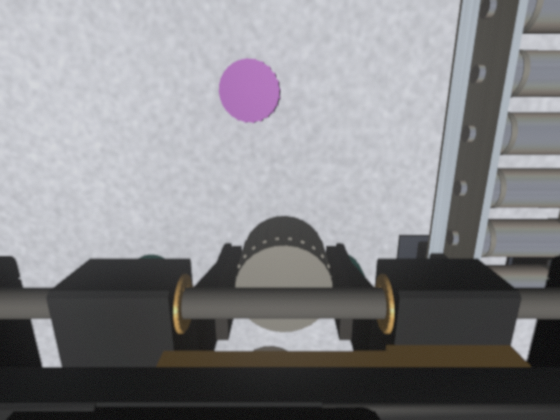

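The cap is held squarely at gap 43.7 mm. I move up and over the track to look at the spout with the wrist camera.

```bash
python3 -m handwheel '{"slide":[[0,0,-0.04],[0,0,-0.05],[0,0,-0.05],[0.03,0.02,-0.03],[0.04,0.025,0]],"twist":[[0,0,0],[0,0,0],[0,0,0],[0,0,0],[0,0,0]],"hand":[0.2,0.2,0.2,0.2,0.2]}'
python3 -m handwheel '{"slide":[[0.04,0.025,0],[0.04,0.025,0],[0.04,0.025,0],[0.04,0.025,0],[0.04,0.025,0]],"twist":[[0,0,0],[0,0,0],[0,0,0],[0,0,0],[0,0,0]],"hand":[0.2,0.2,0.2,0.2,0.2]}'
python3 -m handwheel '{"slide":[[0.04,0.015,0],[0.03,0,0],[0.02,0,0],[0,0,0],[0,0,0]],"twist":[[0,0,0],[0,0,0],[0,0,0],[0,0,0],[0,0,0]],"hand":[0.2,0.2,0.2,0.2,0.2]}'
cat > s.py <<'E'
from h import *
import sys
np.set_printoptions(precision=4,suppress=True)
s=r.get_state(); T=np.array(s["tcp_pos"]); print(T,s["tool_rot"],s["finger_gap"],s["contact_force"])
w=snap("wrist"); save(w,sys.argv[1]); C=cloud(w)
P=C.reshape(-1,3); P=P[~np.isnan(P[:,0])]
for nm in ["bottle","cap"]:
  for o in r.outline_of(nm,"wrist")[:3]:
    p=C[o["mask"]]; p=p[~np.isnan(p[:,0])]; print(nm,round(o["confidence"],2),np.round(o["bbox"]),np.percentile(p,[2,50,98],axis=0).ravel() if len(p) else "")
q=P[(abs(P[:,0]-.63)<.035)&(abs(P[:,1]-.2355)<.035)]
for lo,hi in [(.180,.188),(.204,.218)]:
    t=q[(q[:,2]>lo)&(q[:,2]<hi)]
    if len(t)>10: print(lo,len(t),t.min(0),t.max(0),cv2.minEnclosingCircle(t[:,:2].astype(np.float32)))
zt=T[2]-.0109+.040
t=P[(abs(P[:,2]-zt)<.005)&(abs(P[:,0]-T[0])<.03)&(abs(P[:,1]-T[1])<.04)]
if len(t)>10: print("held cap top",len(t),t.mean(0),t.min(0)-T,t.max(0)-T,cv2.minEnclosingCircle((t-T)[:,:2].astype(np.float32)))
E
python3 s.py w4
```

```text
time: 14.65
tcp_pos: [0.4867, -0.1702, 0.3057]
tool_rot: [2.243, 2.189, 0.01]
contact_force: [1.9, -0.4, -1.1]
finger_gap: 0.0436
time: 15.15
tcp_pos: [0.6139, 0.0318, 0.2999]
tool_rot: [-2.241, -2.201, 0.002]
contact_force: [0.0, -0.1, 0.4]
finger_gap: 0.0433
time: 15.65
tcp_pos: [0.6299, 0.1188, 0.3]
tool_rot: [2.242, 2.201, -0.003]
contact_force: [0.3, -1.0, 0.0]
finger_gap: 0.0435
[0.6299 0.1188 0.3   ] [ 2.2416  2.2011 -0.003 ] 0.04349991828930797 [ 0.3288 -0.9775  0.0014]
bottle 0.85 [282.  55.  84.  87.] [0.6029 0.2063 0.1445 0.6309 0.2327 0.1844 0.6586 0.2638 0.2138]
cap 0.73 [285. 275.  96. 114.] [0.6104 0.0998 0.2932 0.6298 0.1323 0.3295 0.6492 0.1411 0.3309]
0.18 1823 [0.6067 0.2112 0.18  ] [0.6549 0.261  0.1869] ((0.6308996677398682, 0.23605605959892273), 0.025150639936327934)
0.204 1009 [0.6187 0.2241 0.204 ] [0.6432 0.2483 0.2155] ((0.6308690309524536, 0.23624557256698608), 0.012655829079449177)
held cap top 4803 [0.6298 0.1259 0.3295] [-0.03   -0.0216  0.0241] [0.03   0.0223 0.0341] ((-8.396252087550238e-05, 0.008457308635115623), 0.030188748612999916)
```

View pics/w4.png

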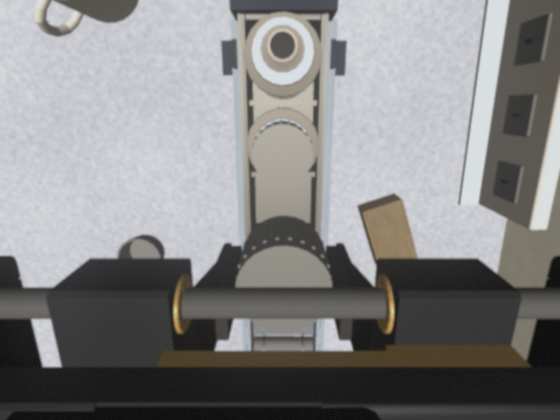

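The spout is centred at (282,45), the calculated position is (0.6309, 0.2361), and the held cap is centred on the TCP. I move above the spout.

```bash
python3 -m handwheel '{"slide":[[0.03,-0.001,0],[0.03,0,0],[0.03,0,0],[0.02,0,0],[0.007,0,0]],"twist":[[0,0,0],[0,0,0],[0,0,0],[0,0,0],[0,0,0]],"hand":[0.2,0.2,0.2,0.2,0.2]}'
python3 -m handwheel '{"slide":[[0,0,0.02],[0,0,0.02],[0,0,0.015],[0,0,0],[0,0,0]],"twist":[[0,0,0],[0,0,0],[0,0,0],[0,0,0],[0,0,0]],"hand":[0.2,0.2,0.2,0.2,0.2]}'
python3 - <<'E'
from h import *
for i in range(2):
    d=snap("side"); s=r.get_state(); print(s["tcp_pos"],s["tool_rot"],s["contact_force"])
save(d,"s5"); a=cv2.imread("pics/s5.png")[130:230,190:310]; cv2.imwrite("pics/v5.png",cv2.resize(a,None,fx=5,fy=5,interpolation=cv2.INTER_CUBIC))
E
```

```text
time: 16.3
tcp_pos: [0.6311, 0.2386, 0.3004]
tool_rot: [-2.238, -2.203, 0.0]
contact_force: [0.2, 0.5, -0.8]
finger_gap: 0.0432
time: 16.8
tcp_pos: [0.6318, 0.2359, 0.2461]
tool_rot: [2.242, 2.2, 0.0]
contact_force: [0.3, -0.1, 0.3]
finger_gap: 0.0437
[0.632146   0.2362181  0.24681426] [2.24170863e+00 2.19976812e+00 2.22599552e-03] [0.13975906 0.30499048 0.3897579 ]
[0.63225553 0.23643561 0.24707095] [2.24143194 2.1999443  0.00314981] [ 0.19398938 -0.79781208 -0.62333732]
```

View pics/v5.png

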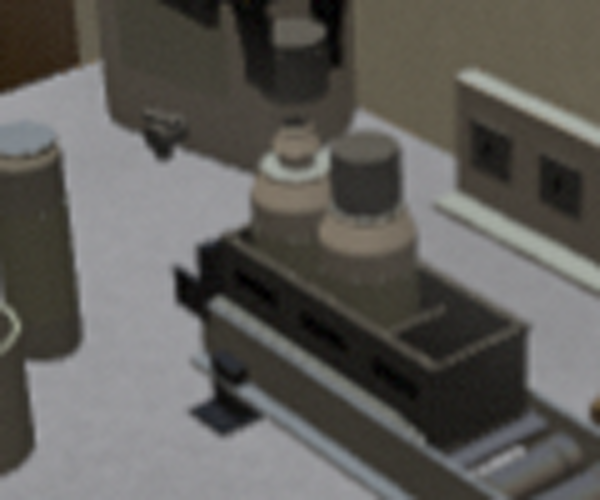

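The cap hangs straight above the spout. I correct 1 mm in x and descend to just before the bead.

```bash
python3 -m handwheel '{"slide":[[0,-0.001,0.008],[0,0,0.008],[0,0,0.008],[0,0,0.008],[0,0,0]],"twist":[[0,0,0],[0,0,0],[0,0,0],[0,0,0],[0,0,0]],"hand":[0.2,0.2,0.2,0.2,0.2]}' 60
python3 -m handwheel '{"slide":[[0,0,0.002],[0,0,0.002],[0,0,0.002],[0,0,0],[0,0,0]],"twist":[[0,0,0],[0,0,0],[0,0,0],[0,0,0],[0,0,0]],"hand":[0.2,0.2,0.2,0.2,0.2]}'
```

```text
time: 17.4
tcp_pos: [0.6294, 0.2366, 0.2119]
tool_rot: [-2.24, -2.201, 0.005]
contact_force: [-0.1, 0.6, -0.9]
finger_gap: 0.0432
time: 17.9
tcp_pos: [0.6306, 0.2366, 0.2079]
tool_rot: [2.241, 2.201, 0.0]
contact_force: [0.0, -0.7, -0.3]
finger_gap: 0.0437
```

```bash
for i in 1; do python3 -m handwheel '{"slide":[[0,0,0.001],[0,0,0.001],[0,0,0.001],[0,0,0.001],[0,0,0]],"twist":[[0,0,0],[0,0,0],[0,0,0],[0,0,0],[0,0,0]],"hand":[0.2,0.2,0.2,0.2,0.2]}'
python3 -m handwheel '{"slide":[[0,0,0.001],[0,0,0.001],[0,0,0],[0,0,0]],"twist":[[0,0,0],[0,0,0],[0,0,0],[0,0,0]],"hand":[0.2,0.2,0.2,0.2]}'
python3 -m handwheel '{"slide":[[0,0,0.001],[0,0,0.001],[0,0,0],[0,0,0]],"twist":[[0,0,0],[0,0,0],[0,0,0],[0,0,0]],"hand":[0.2,0.2,0.2,0.2]}'; done
```

```text
time: 18.4
tcp_pos: [0.631, 0.2366, 0.2046]
tool_rot: [2.241, 2.201, 0.002]
contact_force: [-0.0, -1.7, 4.5]
finger_gap: 0.0433
time: 18.8
tcp_pos: [0.6309, 0.2366, 0.2027]
tool_rot: [2.241, 2.201, 0.002]
contact_force: [-0.3, -1.1, 5.9]
finger_gap: 0.0432
time: 19.2
tcp_pos: [0.6292, 0.2372, 0.1981]
tool_rot: [-2.239, -2.201, 0.004]
contact_force: [-0.5, -0.6, -3.8]
finger_gap: 0.0434
```

The force rose to about 6 N and then dropped, so the cap has clicked. I press on down to the collar.

```bash
python3 -m handwheel '{"slide":[[0,0,0.001],[0,0,0.001],[0,0,0.001],[0,0,0.001],[0,0,0]],"twist":[[0,0,0],[0,0,0],[0,0,0],[0,0,0],[0,0,0]],"hand":[0.2,0.2,0.2,0.2,0.2]}'
python3 -m handwheel '{"slide":[[0,0,0.001],[0,0,0.001],[0,0,0.001],[0,0,0],[0,0,0]],"twist":[[0,0,0],[0,0,0],[0,0,0],[0,0,0],[0,0,0]],"hand":[0.2,0.2,0.2,0.2,0.2]}'
```

```text
time: 19.7
tcp_pos: [0.6306, 0.237, 0.196]
tool_rot: [2.241, 2.201, 0.001]
contact_force: [-0.3, -0.3, -0.5]
finger_gap: 0.0434
time: 20.2
tcp_pos: [0.6308, 0.237, 0.1949]
tool_rot: [-2.241, -2.201, -0.003]
contact_force: [-2.9, -0.3, 7.9]
finger_gap: 0.0434
```

```bash
python3 -m handwheel '{"slide":[[0,0,0.001],[0,0,0.001],[0,0,0.001],[0,0,0],[0,0,0]],"twist":[[0,0,0],[0,0,0],[0,0,0],[0,0,0],[0,0,0]],"hand":[0.2,0.2,0.2,0.2,0.2]}'
python3 -m handwheel '{"slide":[[0,0,0],[0,0,0],[0,0,0],[0,0,0],[0,0,0]],"twist":[[0,0,0],[0,0,0],[0,0,0],[0,0,0],[0,0,0]],"hand":[0.2,0.2,0.2,0.2,0.2]}'
python3 - <<'E'
from h import *
np.set_printoptions(precision=4,suppress=True)
t=snap("top"); C=cloud(t); P=C.reshape(-1,3); q=P[(P[:,2]>.12)&(P[:,2]<.14)&(abs(P[:,0]-.63)<.05)&(P[:,1]>.03)&(P[:,1]<.16)]; print("crate rear",q.min(0) if len(q) else None)
d=snap("side"); s=r.get_state(); print(s["tcp_pos"],s["tool_rot"],s["contact_force"],s["finger_gap"])
save(d,"s6"); a=cv2.imread("pics/s6.png")[130:230,190:310]; cv2.imwrite("pics/v6.png",cv2.resize(a,None,fx=5,fy=5,interpolation=cv2.INTER_CUBIC))
E
```

```text
time: 20.7
tcp_pos: [0.6311, 0.2372, 0.1948]
tool_rot: [-2.241, -2.201, -0.006]
contact_force: [-6.2, -1.0, 19.4]
finger_gap: 0.0433
time: 21.2
tcp_pos: [0.6311, 0.2372, 0.1949]
tool_rot: [-2.241, -2.201, -0.006]
contact_force: [-5.9, -1.5, 19.2]
finger_gap: 0.043
crate rear [0.5892 0.053  0.1206]
[0.6312 0.2372 0.1949] [-2.2411 -2.2012 -0.0062] [-6.4479 -2.0856 19.8802] 0.04365904337491932
```

View pics/v6.png

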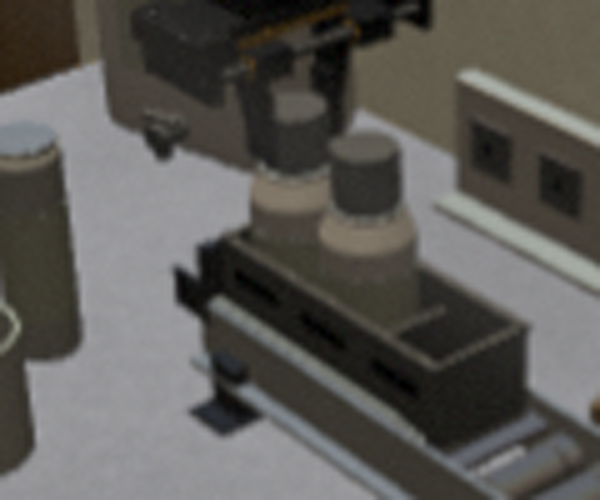

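The cap sits on the collar at about (298,165), level with the capped bottle's cap. The crate hasn't moved, and a steady 19 N is holding. I hand the job in now.

```bash
python3 -c "
from plant import r
print(r.close_job())"
```

```text
the job is handed in; nothing more can be done
None
```

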